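# Tip the potatoes out of the loaded hopper at the chip stall

### The arm

A 6-joint arm with a two-finger parallel gripper is mounted at the origin on the work surface. World frame = base frame: x ahead of the robot, y to its left, z up, the work surface at z = 0. Lengths are in m, angles in degrees, forces in N, time in s.
With the tool pointing down it reaches from about 0.375 to 0.9 m from the base axis. Payload 3.1 kg.
Tool frame: the origin (TCP) lies at the very end of the fingers, on their centre line; the grasp point (between the pads) lies behind it (bot.grip_depth is the z of the grasp point in the tool frame, in m); z points along the fingers, y is the direction in which the jaws open and shut (so a half turn about z gives the same grasp; the last joint's range is limited). The gripper opens to 87 mm and grips with 3 to 60 N. Pads are 19 mm wide; open, the fingers measure 117 mm over their backs; the gripper's body (75 mm by 190 mm) begins 51 mm behind the grasp point.
Start: joints at [-10.227, 30.224, 82.088, -0, 67.689, -10.227], TCP at [0.625, 0, 0.223] pointing down, gripper open.
Joint ranges: [-176.69, 176.69], [-43.24, 126.21], [12.49, 139.97], [-82, 262], [0, 151.66], [-163.58, 163.58]. Speed limits (degrees/s): [159.86, 159.86, 180, 180, 180, 180].

### API

Orientations are given as a 3x3 rotation matrix whose columns are the frame's x, y, z axes.
In Python, from rig import bot, vision gives the robot as it stands. The module is installed in compiled form; this text tells all that it offers.
- The arm moves only by the shell command python3 -m jog 'ROWS'. ROWS is JSON, a list of rows, each a list of 3 entries, a list of its own where there are three numbers: the shift along the tool's x, y, z in mm, then the turn, a rotation vector about the tool's x, y, z in degrees, then the closure, from 0 (fully open) to 1 (shut). In form: [[[dx, dy, dz], [wx, wy, wz], fingers], ...]. A call has 1 to 12 rows; each row is the pose to reach, as a shift and turn from the pose commanded when the call began, along the tool's axes at that moment; what a row does not reach only later rows make up. A row lasts 1/12 s, in which the tool goes at most 41.7 mm and 7.16 degrees, less where a joint would pass 70% of its speed; a pose out of reach is approached as far as the arm can. A call with a gripper value outside its range is refused whole. The fingers move at their own pace and stop on an object; the grip force is fixed at half the most. Time passes only in rows, so rows that repeat a pose let the fingers close. It gives the time, the measured TCP pose, the force and the opening at its end, in the units of the state.
- bot.read_state(): the state, without advancing time (a new reading comes with each control period).
- vision.capture(name): name is "scene" or "side" or "wrist"; returns the picture (480x640x3 uint8, red, green, blue); there is no depth.
- vision.camera_info(name): a dict with "intrinsics" (3x3 intrinsics, pixels), "camera_from_world" (4x4, takes a point from world to camera coordinates); the wrist camera has in their place "mount" (4x4, takes a point from camera to tool coordinates, whose origin is the TCP and whose axes are the flange's). Camera axes: x right, y up, looking along -z (the intrinsics and any distortion apply to the point x, -y, -z); pixel columns grow to the right and rows downward; lengths in m; the calibration is good to about 2 mm. A picture is of the moment at which its call begins: read the wrist's pose just before it. camera_info takes no time and is no camera call.
- bot.hand_in(): hands the job in, once; it reports no verdict.
The state is a dict: "time_s": time; "joint_positions": joint angles; "qvel": joint speeds; "tau": joint torques, N m; "position": TCP position; "tcp_rot": TCP orientation; "force": force on the tool from outside, world axes, zero at the start; "moment": the same for the moment, N m; "opening": opening from 0.0 (shut) to 1.0 (fully open).
Only numpy, scipy, OpenCV 4.12 (cv2) and the standard library are available. Lean on these libraries where they do the work, as an engineer would, in place of code of your own. Each camera call takes 0.05 s, during which the arm holds its last target. There are 200 camera calls.

### The job

Two metal tipping hoppers stand on the stall counter, each over its own plastic pan. Push the one that holds the potatoes over, all the way to its stop, so that both potatoes drop into the pan under it, then ease it back upright against its rest without letting it fall back, and leave it there. Do not tip the empty hopper.

Things in the scene. Friction and masses are not known exactly. Their poses are not given: they have to be found in the camera images.
- hopper_hinge (a point): Mid-point of the loaded hopper's hinge, on its fixed stand, 170 mm above the counter. Axes: z up, x level, the way the hopper tips (roughly away from the robot), y along the hinge. Bucket: sheet metal, 130 mm wide, rim at x -70 to +85 mm, 40 mm above the hinge; floor 50 mm below it. Stand posts at y +-87 mm. Pan, fixed under it: x -70 to +190 mm, y +-75 mm, 55 mm high.
- hopper_bar (a point): Centre of the loaded hopper's push bar: round steel, 24 mm thick, 96 mm long, parallel to the hinge's y, on two thin arms (y +-42 mm, 10 mm thick) behind and above the bucket, free all round between them. It moves with the bucket, 135 mm from the hinge: upright it is 101 mm behind the hinge (-x) and 89 mm above; tipped, 117 mm ahead and 67 mm above.
- hopper (a joint): Angle of the loaded hopper, rad: 0 upright on its rest, growing as the bar swings up and over towards +x, to 1.9 at the tipped stop. The bar is heavy (0.4 kg): before about 0.9 rad the hopper falls back to 0, past that it falls over to 1.9 and stays. Some 3 N at the bar moves it off either end. Lightly damped: it swings fast if let go near the top.
- spare_hopper (a joint): Angle of the other hopper, of the same make but empty, on a stand of its own 0.3 to 0.5 m to the side: 0 upright. It stays upright.
- potato_a_center (a point): Centre of a brown potato, about 65 x 48 x 48 mm, loose in the loaded hopper.
- potato_b_center (a point): Centre of the second such potato, beside the first in the loaded hopper.
There are look-alikes about, which are no part of the job. What is shaped like the part that bears potato_b_center but pink is not meant.

How it is judged (in metres and radians):
On the way:
1. the loaded hopper is tipped over to its stop (beyond 1.7 rad) (value of joint hopper above 1.7 rad), for 0.2 s.
At the end, for the whole second after the job is handed in: Both potatoes lie in the pan under the hopper that held them, that hopper is upright on its rest (within 0.12 rad) and still, and the other hopper is upright (value of joint each of hopper, spare_hopper below 0.12 rad and velocity of joint hopper between -0.1 and 0.1 rad/s and z of each of potato_a_center, potato_b_center in the frame of hopper_hinge below -0.085 m and x of potato_a_center in the frame of hopper_hinge between -0.07 and 0.19 m and y of potato_a_center in the frame of hopper_hinge between -0.075 and 0.075 m and x of potato_b_center in the frame of hopper_hinge between -0.07 and 0.19 m and y of potato_b_center in the frame of hopper_hinge between -0.075 and 0.075 m); the robot touches nothing.
It fails at once if the hopper falls back onto its rest (faster than 2 rad/s in its last 0.6 rad) (value of joint hopper below 0.6 rad and velocity of joint hopper below -2 rad/s).
It fails at once if the empty hopper is tipped (by more than 0.3 rad) (value of joint spare_hopper above 0.3 rad).
It also fails if it takes over 56 s, if anything falls off the work surface, if the arm or the gripper's body presses on something with over 40 N, if the wrist force passes 120 N, or if a joint passes its speed limit or range.

## Working session

There is one attempt and no reset: what is moved stays moved. The work goes in short steps, Python scripts to look and compute and a shell command to move; the robot and the scene stay as the last step left them, time stands still between calls to the robot, and variables do not carry over. Pictures are saved under pics/ and viewed, about 8 in all and at most 12, crops included, and the job is handed in when it is done.

```bash
mkdir -p pics
python3 - <<'E'
from rig import bot, vision
import cv2,numpy as np
s=bot.read_state();print(s['time_s'],s['position'],s['tcp_rot'],s['force'],bot.grip_depth)
for n in ['scene','side']:
    cv2.imwrite(f'pics/{n}0.png',vision.capture(n)[:,:,::-1]);i=vision.camera_info(n);print(n,{k:np.round(v,4).tolist() if not isinstance(v,str) else v for k,v in i.items()})
E
```

```text
0.0 [6.24289996e-01 1.66590711e-04 2.21611363e-01] [[-7.09027987e-05  9.99997945e-01 -2.02623486e-03]
 [ 9.99999924e-01  7.16773847e-05  3.82208413e-04]
 [ 3.82352863e-04 -2.02620761e-03 -9.99997874e-01]] [ 0.1998405  -0.02453352 -0.02781692] -0.0187
scene {'intrinsics': [[569.0093, 0.0, 322.5424], [0.0, 569.0093, 241.0795], [0.0, 0.0, 1.0]], 'camera_from_world': [[-0.3432, 0.9393, 0.0017, 0.1531], [-0.5645, -0.2077, 0.7988, 0.103], [0.7507, 0.2732, 0.6015, -1.3775], [0.0, 0.0, 0.0, 1.0]]}
side {'intrinsics': [[542.6439, 0.0, 313.897], [0.0, 542.6439, 234.5824], [0.0, 0.0, 1.0]], 'camera_from_world': [[-0.6629, -0.7485, 0.0167, 0.3005], [0.5837, -0.5027, 0.6376, -0.3436], [-0.4689, 0.4325, 0.7701, -0.8463], [0.0, 0.0, 0.0, 1.0]]}
```

View pics/scene0.png

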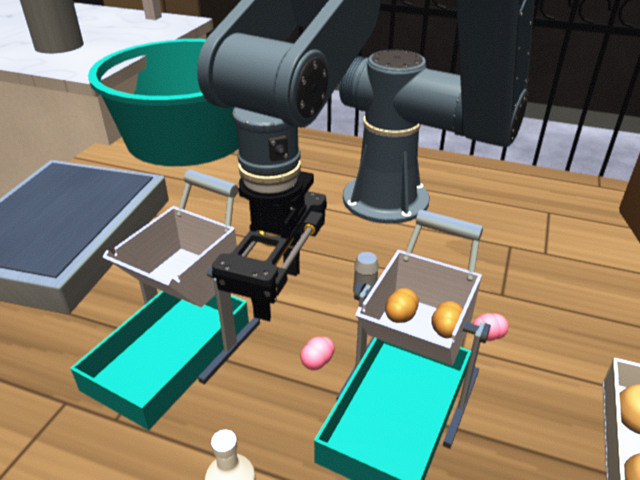

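View pics/side0.png

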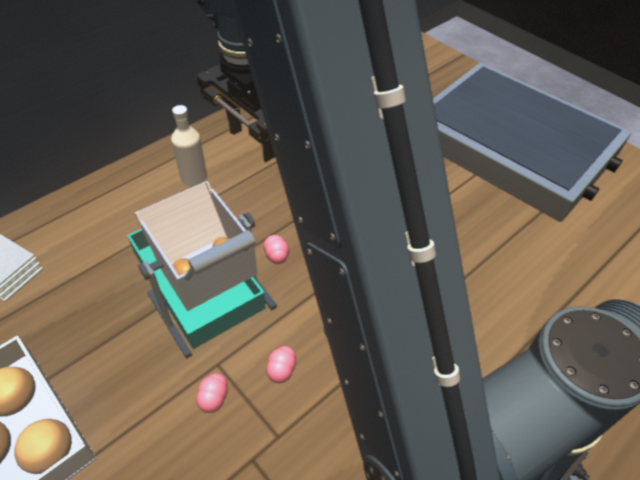

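The loaded hopper is on the scene picture's right, with two orange-brown potatoes at (402,305) and (449,319) and its bar at about (421,217)-(479,232). The hopper on the left (bar at 210,183) is empty. The pink look-alikes lie on the counter. I'll confirm this with an enlarged crop.

```bash
cat > h.py <<'E'
import numpy as np
from rig import bot, vision
def ray(n,uv):
    i=vision.camera_info(n);K=np.array(i['intrinsics']);T=np.array(i['camera_from_world'])
    d=np.linalg.solve(K,[uv[0],uv[1],1.]);d=d*[1,-1,-1];R=T[:3,:3]
    return -R.T@T[:3,3],R.T@d
def plane(n,uv,z):
    o,d=ray(n,uv);return o+d*(z-o[2])/d[2]
def tri(a,b):
    o,d=ray('scene',a);p,e=ray('side',b)
    A=np.c_[d,-e];t=np.linalg.lstsq(A,p-o,rcond=None)[0]
    x,y=o+d*t[0],p+e*t[1];return (x+y)/2,np.linalg.norm(x-y)
def proj(n,P):
    i=vision.camera_info(n);T=np.array(i['camera_from_world']);c=(T@[*P,1])[:3]*[1,-1,-1];q=np.array(i['intrinsics'])@c;return q[:2]/q[2]
E
python3 - <<'E'
from h import *
import cv2
a=cv2.imread('pics/scene0.png')[195:375,330:500];b=cv2.imread('pics/side0.png')[170:360,120:290]
a=cv2.resize(a,(400,424),interpolation=2);b=cv2.resize(b,(400,447),interpolation=2)[:424]
cv2.imwrite('pics/crop.png',np.hstack([a,b]))
print(plane('scene',(421,217),.259),plane('scene',(479,232),.259),plane('side',(193,267),.259),plane('side',(250,238),.259))
print(tri((421,217),(250,238)),tri((479,232),(193,267)))
print('empty',plane('scene',(187,178),.259),plane('scene',(235,190),.259))
E
```

```text
[0.42891215 0.15142057 0.259     ] [0.43768313 0.23885388 0.259     ] [0.43769762 0.24203305 0.259     ] [0.42770901 0.15142168 0.259     ]
(array([0.42808017, 0.15124722, 0.25845794]), np.float64(0.00011766578758281002)) (array([0.43792735, 0.24036114, 0.25873611]), np.float64(0.003095179929012374))
empty [ 0.45073167 -0.23933439  0.259     ] [ 0.45693866 -0.14696407  0.259     ]
```

View pics/crop.png

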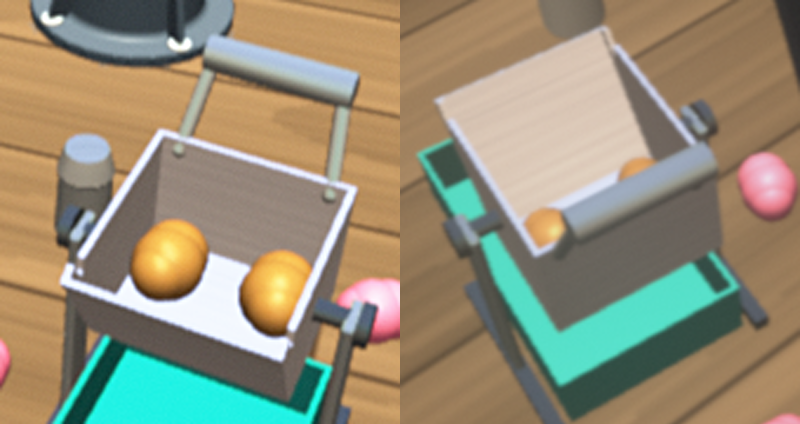

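The crop confirms it: two orange-brown potatoes are in the right-hand hopper. Its bar ends triangulate to z 0.2585, against 0.259 expected. I'll move above the bar with the jaws across it (yaw about 6°) and look from the wrist.

```bash
python3 - <<'E'
from h import *
a,b=plane('scene',(360.6,289),.17),plane('scene',(482,333),.17)
print(a,b,np.linalg.norm(a-b),(a+b)/2,np.degrees(np.arctan2(-(b-a)[0],(b-a)[1])))
E
python3 -m jog '[[[0,0,-40],[0,0,0],0.3],[[0,0,-80],[0,0,0],0.3],[[0,0,-110],[0,0,2],0.3],[[30,-30,-110],[0,0,6.2],0.3],[[60,-60,-110],[0,0,6.2],0.3],[[90,-90,-110],[0,0,6.2],0.3],[[118,-118,-110],[0,0,6.2],0.3],[[145,-145,-110],[0,0,6.2],0.3],[[172,-170,-110],[0,0,6.2],0.3],[[196,-191,-110],[0,0,6.2],0.3],[[196,-191,-110],[0,0,6.2],0.3],[[196,-191,-110],[0,0,6.2],0.3]]'
python3 - <<'E'
from h import *
import cv2
s=bot.read_state();print(s['time_s'],s['position'],s['tcp_rot'],s['joint_positions'],s['opening'])
im=vision.capture('wrist');print({k:np.round(v,4).tolist() for k,v in vision.camera_info('wrist').items()})
cv2.imwrite('pics/w1.png',im[:,:,::-1])
E
```

```text
[0.51923324 0.0878021  0.17      ] [0.54851428 0.27256105 0.17      ] 0.18706482546033745 [0.53387376 0.18018158 0.17      ] -9.005474520300666
time_s: 1.1
position: [0.4326, 0.197, 0.3325]
tcp_rot: [[0.105, 0.995, -0.0], [0.995, -0.105, -0.0], [-0.0, -0.0, -1.0]]
force: [1.5, 0.3, 0.8]
opening: 0.698
1.1 [0.4326389  0.19697002 0.33250916] [[ 1.04731529e-01  9.94500512e-01 -1.97779977e-04]
 [ 9.94500455e-01 -1.04731597e-01 -3.70703083e-04]
 [-3.89378219e-04 -1.57867977e-04 -9.99999912e-01]] [ 1.09875276e+01  1.12155689e+01  9.40159675e+01 -1.93696211e-02
  7.47836369e+01  1.70043151e+01] 0.6980564945442069
{'intrinsics': [[422.2027, 0.0, 321.0214], [0.0, 422.2027, 239.7899], [0.0, 0.0, 1.0]], 'mount': [[0.0005, 0.9567, 0.2911, 0.0808], [1.0, -0.0004, -0.0004, -0.0006], [-0.0003, 0.2911, -0.9567, -0.1626], [0.0, 0.0, 0.0, 1.0]]}
```

View pics/w1.png

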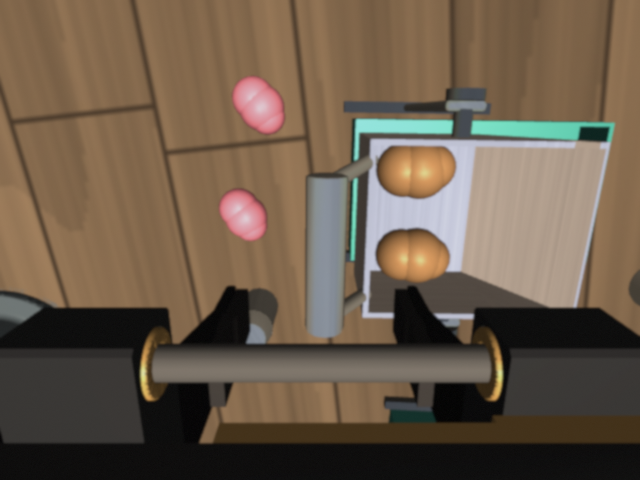

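The wrist view shows the bar from (326,177) to (324,334). It sits centred between the fingers and is aligned to within about 1°. Next I'll check its position and compute the arc.

```bash
cat > arc.py <<'E'
from h import *
def goals(C,yaw,d=.022):
    X=np.array([np.cos(yaw),np.sin(yaw),0]);Y=np.array([-np.sin(yaw),np.cos(yaw),0]);Z=np.array([0,0,1.])
    H=C+.101*X-.089*Z
    def f(phi,psi):
        a=np.arctan2(.089,-.101)-phi;p=np.radians(psi)
        bar=H+.1346*(np.cos(a)*X+np.sin(a)*Z); tz=-np.sin(p)*X-np.cos(p)*Z
        return bar+d*tz, np.c_[Y,np.cos(p)*X-np.sin(p)*Z,tz]
    return f
E
python3 - <<'E'
from arc import *
s=bot.read_state();R=np.array(s['tcp_rot']);p=np.array(s['position']);i=vision.camera_info('wrist');M=np.array(i['mount']);K=np.array(i['intrinsics'])
o=R@M[:3,3]+p
E=[]
for uv in [(326,177),(324,334)]:
    d=np.linalg.solve(K,[*uv,1.])*[1,-1,-1];d=R@M[:3,:3]@d;E.append(o+d*(.262-o[2])/d[2])
E=np.array(E);C=E.mean(0);v=E[0]-E[1];print(E,C,np.linalg.norm(v),np.degrees(np.arctan2(-v[0],v[1])))
C=np.array([.433,.1965,.259]);f=goals(C,np.radians(-6.3))
# shifts relative to upright pose, tool axes there
p0,R0=f(0,0);print('p0',p0,'from now mm',R.T@(p0-p)*1000)
for phi in np.arange(0,2.01,.1):
    psi=np.clip((phi-.6)/1.3*36,0,36);q,_=f(phi,psi)
    print(round(phi,1),np.round(R0.T@(q-p0)*1000).astype(int),round(psi,1))
E
```

```text
[[0.44110033 0.24177717 0.262     ]
 [0.42989682 0.14516061 0.262     ]] [0.43549858 0.19346889 0.262     ] 0.09726395878528173 -6.614391064783386
p0 [0.43301341 0.19649852 0.23698811] from now mm [ 0.23112915 -0.95258779 95.57950806]
0.0 [0 0 0] 0.0
0.1 [  0   9 -10] 0.0
0.2 [  0  20 -18] 0.0
0.3 [  0  31 -26] 0.0
0.4 [  0  43 -32] 0.0
0.5 [  0  55 -38] 0.0
0.6 [  0  68 -41] 0.0
0.7 [  0  80 -44] 2.8
0.8 [  0  92 -46] 5.5
0.9 [  0 105 -46] 8.3
1.0 [  0 117 -44] 11.1
1.1 [  0 129 -42] 13.8
1.2 [  0 141 -38] 16.6
1.3 [  0 152 -33] 19.4
1.4 [  0 163 -27] 22.2
1.5 [  0 173 -20] 24.9
1.6 [  0 183 -12] 27.7
1.7 [  0 191  -3] 30.5
1.8 [  0 199   7] 33.2
1.9 [  0 205  18] 36.0
2.0 [  0 211  30] 36.0
```

Wrist estimate (0.4355, 0.1935) agrees with the two-view estimate (0.433, 0.1965) to about 3 mm, and its length is 97 mm against 96. I'll descend over the bar and close to a loose cage of about 32 mm.

```bash
python3 -m jog '[[[-1,1,20],[0,0,0],0.3],[[-1,1,40],[0,0,0],0.3],[[-1,1,60],[0,0,0],0.3],[[-1,1,80],[0,0,0],0.3],[[-1,1,95],[0,0,0],0.3],[[-1,1,95],[0,0,0],0.3],[[-1,1,95],[0,0,0],0.63],[[-1,1,95],[0,0,0],0.63],[[-1,1,95],[0,0,0],0.63],[[-1,1,95],[0,0,0],0.63],[[-1,1,95],[0,0,0],0.63],[[-1,1,95],[0,0,0],0.63]]'
python3 - <<'E'
from h import *
import cv2
im=vision.capture('scene');w=vision.capture('wrist')
cv2.imwrite('pics/d1.png',np.hstack([cv2.resize(im[150:390,300:540],(400,400)),cv2.resize(w[130:370,200:440],(400,400))])[:,:,::-1]);print(bot.read_state()['force'])
E
```

```text
time_s: 2.15
position: [0.4352, 0.195, 0.2382]
tcp_rot: [[0.108, 0.994, 0.001], [0.994, -0.108, 0.0], [0.0, 0.001, -1.0]]
force: [-0.7, -0.5, -1.1]
opening: 0.393
[-0.74468473  0.58774881  0.04056169]
```

View pics/d1.png

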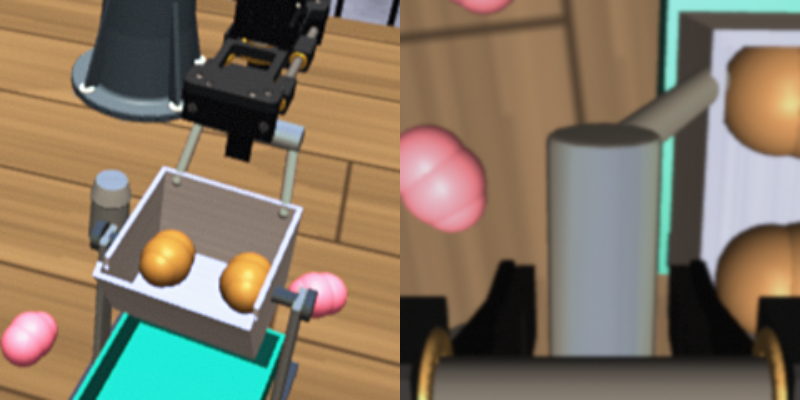

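The bar is caged between the fingers: in the right panel it runs at x 550-655, with the fingers at about 530 and 670. I'll start the push along the arc.

```bash
python3 -m jog '[[[0,5,-5],[0,0,0],0.63],[[0,9,-10],[0,0,0],0.63],[[0,14,-14],[0,0,0],0.63],[[0,20,-18],[0,0,0],0.63],[[0,26,-22],[0,0,0],0.63],[[0,31,-26],[0,0,0],0.63],[[0,37,-29],[0,0,0],0.63],[[0,43,-32],[0,0,0],0.63],[[0,49,-35],[0,0,0],0.63],[[0,55,-38],[0,0,0],0.63],[[0,62,-40],[0,0,0],0.63],[[0,68,-41],[0,0,0],0.63]]'
```

```text
time_s: 3.25
position: [0.5039, 0.1876, 0.2793]
tcp_rot: [[0.108, 0.994, 0.002], [0.994, -0.108, 0.0], [0.0, 0.002, -1.0]]
force: [-2.9, -0.2, 1.4]
opening: 0.367
```

```bash
python3 -m jog '[[[0,12,-3],[2.8,0,0],0.63],[[0,24,-5],[5.5,0,0],0.63],[[0,31,-5],[6.9,0,0],0.63],[[0,37,-5],[8.3,0,0],0.63],[[0,43,-4],[9.7,0,0],0.63],[[0,49,-3],[11.1,0,0],0.63],[[0,55,-2],[12.5,0,0],0.63],[[0,61,-1],[13.8,0,0],0.63],[[0,67,1],[15.2,0,0],0.63],[[0,73,3],[16.6,0,0],0.63],[[0,79,6],[18,0,0],0.63],[[0,84,8],[19.4,0,0],0.63]]'
python3 - <<'E'
from arc import *
f=goals(np.array([.4345,.195,.259]),np.radians(-6.3));p0,R0=f(1.3,19.4)
s=bot.read_state();print(np.array(s['position'])-p0)
for phi in np.arange(1.3,2.01,.1):
    psi=np.clip((phi-.6)/1.3*36,0,37);q,_=f(phi,psi);print(round(phi,1),np.round(R0.T@(q-p0)*1000),round(psi-19.4,1))
E
```

```text
time_s: 4.25
position: [0.5888, 0.1779, 0.2696]
tcp_rot: [[0.109, 0.939, -0.327], [0.994, -0.103, 0.036], [0.0, -0.329, -0.944]]
force: [0.5, 0.3, -0.9]
opening: 0.367
[ 0.00278052 -0.00035661 -0.00076815]
1.3 [ 0.  0. -0.] -0.0
1.4 [-0. 12.  2.] 2.8
1.5 [-0. 24.  6.] 5.5
1.6 [ 0. 36. 10.] 8.3
1.7 [ 0. 47. 16.] 11.1
1.8 [ 0. 57. 23.] 13.8
1.9 [-0. 67. 31.] 16.6
2.0 [-0. 76. 40.] 17.6
```

```bash
python3 -m jog '[[[0,12,2],[2.8,0,0],0.63],[[0,24,6],[5.5,0,0],0.63],[[0,36,10],[8.3,0,0],0.63],[[0,42,13],[9.7,0,0],0.63],[[0,47,16],[11,0,0],0.63],[[0,52,19],[12.4,0,0],0.63],[[0,57,23],[13.8,0,0],0.63],[[0,62,27],[15.2,0,0],0.63],[[0,67,31],[16.6,0,0],0.63],[[0,67,31],[16.6,0,0],0.63],[[0,67,31],[16.6,0,0],0.63],[[0,67,31],[16.6,0,0],0.63]]'
python3 - <<'E'
from h import *
import cv2
a=vision.capture('scene');b=vision.capture('side')
cv2.imwrite('pics/t1.png',np.hstack([cv2.resize(a[150:480,270:600],(400,400)),cv2.resize(b[110:390,60:340],(400,400))])[:,:,::-1]);s=bot.read_state();print(s['position'],s['force'])
E
```

```text
time_s: 5.25
position: [0.6392, 0.1726, 0.2189]
tcp_rot: [[0.108, 0.805, -0.583], [0.994, -0.088, 0.064], [0.0, -0.586, -0.81]]
force: [0.3, -0.4, -0.3]
opening: 0.372
[0.63888948 0.17288091 0.21980457] [1.07354172e-03 6.62262837e-02 1.66445149e+00]
```

View pics/t1.png

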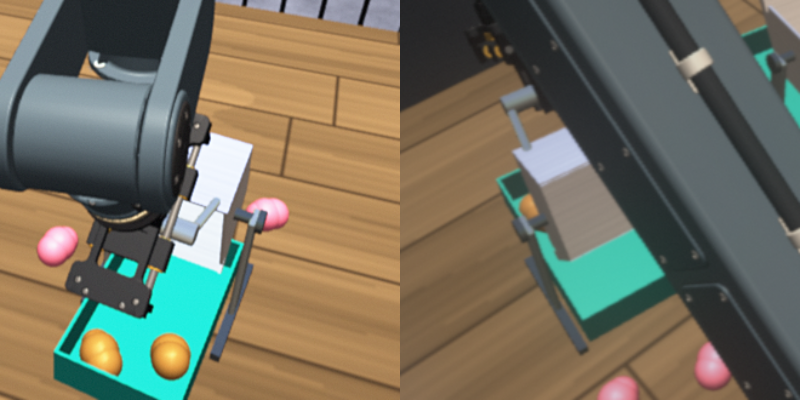

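Both potatoes are in the pan, at crop (100,352) and (172,355). I'll press gently a few mm further to be sure of the stop.

```bash
python3 -m jog '[[[0,2,0],[0,0,0],0.63],[[0,4,0],[0,0,0],0.63],[[0,6,0],[0,0,0],0.63],[[0,6,0],[0,0,0],0.63],[[0,6,0],[0,0,0],0.63]]'
python3 - <<'E'
from arc import *
s=bot.read_state();p=np.array(s['position']);R=np.array(s['tcp_rot'])
f=goals(np.array([.4345,.195,.259]),np.radians(-6.3));H=np.array([.4345,.195,.17])+.101*np.array([.994,-.11,0])
print('tcp-ring bar guess', np.round((p-.022*R[:,2]-H)*1000), 'scene bar end', plane('scene',(427,341),.237)-H, s['force'])
E
```

```text
time_s: 5.77
position: [0.6424, 0.1725, 0.217]
tcp_rot: [[0.107, 0.803, -0.587], [0.994, -0.087, 0.063], [0.0, -0.59, -0.807]]
force: [-4.7, 0.2, 5.5]
opening: 0.365
tcp-ring bar guess [120. -13.  65.] scene bar end [0.11928138 0.0259333  0.067     ] [-4.69132175  0.24925483  5.54471588]
```

Contact is 7 N at the stop, with the bar at (120, 65) mm from the hinge against (117, 67) expected. Next is the reverse arc.

Run:
```python
from arc import *
f=goals(np.array([.4345,.195,.259]),np.radians(-6.3))
def tab(a,b,st,y0):
    p0,R0=f(a,max(0,(a-.6)/1.3*36));p0=p0+R0[:,1]*y0
    for phi in np.arange(a,b-.01,-st):
        psi=max(0,(phi-.6)/1.3*36);q,_=f(phi,psi);print(round(phi,2),np.round(R0.T@(q-p0)*1000).astype(int),round(psi-max(0,(a-.6)/1.3*36),1))
tab(1.9,1.1,.1,.006);tab(1.2,.6,.05,0)
```

```text
1.9 [ 0 -6  0] 0.0
1.8 [  0 -17  -5] -2.8
1.7 [  0 -29  -9] -5.5
1.6 [  0 -42 -11] -8.3
1.5 [  0 -54 -12] -11.1
1.4 [  0 -66 -12] -13.8
1.3 [  0 -79 -11] -16.6
1.2 [  0 -91  -8] -19.4
1.1 [   0 -103   -4] -22.2
1.2 [0 0 0] 0.0
1.15 [ 0 -6  0] -1.4
1.1 [  0 -12   0] -2.8
1.05 [  0 -19   0] -4.2
1.0 [  0 -25   1] -5.5
0.95 [  0 -31   2] -6.9
0.9 [  0 -37   3] -8.3
0.85 [  0 -43   5] -9.7
0.8 [  0 -49   7] -11.1
0.75 [  0 -55   9] -12.5
0.7 [  0 -60  12] -13.8
0.65 [  0 -66  15] -15.2
0.6 [  0 -71  18] -16.6
```

```bash
python3 -m jog '[[[0,-6,0],[0,0,0],0.63],[[0,-11,-3],[-1.4,0,0],0.63],[[0,-17,-5],[-2.8,0,0],0.63],[[0,-23,-7],[-4.2,0,0],0.63],[[0,-29,-9],[-5.5,0,0],0.63],[[0,-42,-11],[-8.3,0,0],0.63],[[0,-54,-12],[-11.1,0,0],0.63],[[0,-66,-12],[-13.8,0,0],0.63],[[0,-79,-11],[-16.6,0,0],0.63],[[0,-85,-10],[-18,0,0],0.63],[[0,-91,-8],[-19.4,0,0],0.63]]'
python3 -m jog '[[[0,-6,0],[-1.4,0,0],0.63],[[0,-12,0],[-2.8,0,0],0.63],[[0,-19,0],[-4.2,0,0],0.63],[[0,-25,1],[-5.5,0,0],0.63],[[0,-31,2],[-6.9,0,0],0.63],[[0,-37,3],[-8.3,0,0],0.63],[[0,-43,5],[-9.7,0,0],0.63],[[0,-49,7],[-11.1,0,0],0.63],[[0,-55,9],[-12.5,0,0],0.63],[[0,-60,12],[-13.8,0,0],0.63],[[0,-66,15],[-15.2,0,0],0.63],[[0,-71,18],[-16.6,0,0],0.63]]'
```

```text
time_s: 6.68
position: [0.5753, 0.1799, 0.2777]
tcp_rot: [[0.108, 0.955, -0.276], [0.994, -0.103, 0.031], [0.001, -0.278, -0.961]]
force: [2.3, -0.5, 0.8]
opening: 0.369
time_s: 7.68
position: [0.5007, 0.1877, 0.2791]
tcp_rot: [[0.108, 0.994, 0.002], [0.994, -0.108, 0.0], [0.0, 0.002, -1.0]]
force: [-0.8, 0.7, -0.7]
opening: 0.37
```

```bash
python3 -m jog '[[[0,-6,1],[0,0,0],0.63],[[0,-13,3],[0,0,0],0.63],[[0,-19,6],[0,0,0],0.63],[[0,-25,9],[0,0,0],0.63],[[0,-31,12],[0,0,0],0.63],[[0,-37,15],[0,0,0],0.63],[[0,-42,19],[0,0,0],0.63],[[0,-48,23],[0,0,0],0.63],[[0,-54,27],[0,0,0],0.63],[[0,-57,30],[0,0,0],0.63],[[0,-60,32],[0,0,0],0.63],[[0,-63,35],[0,0,0],0.63]]'
python3 -m jog '[[[0,-2,2],[0,0,0],0.63],[[0,-3,4],[0,0,0],0.63],[[0,-5,6],[0,0,0],0.63],[[0,-5,6],[0,0,0],0.63],[[0,-5,6],[0,0,0],0.63]]'
python3 - <<'E'
from h import *
import cv2
a=vision.capture('scene');b=vision.capture('wrist')
cv2.imwrite('pics/u1.png',np.hstack([cv2.resize(a[150:480,270:600],(400,400)),cv2.resize(b[100:420,160:480],(400,400))])[:,:,::-1])
E
```

```text
time_s: 8.68
position: [0.4391, 0.1944, 0.2432]
tcp_rot: [[0.108, 0.994, -0.0], [0.994, -0.108, -0.0], [-0.0, -0.0, -1.0]]
force: [-1.8, 0.8, -1.2]
opening: 0.366
time_s: 9.1
position: [0.4351, 0.195, 0.2377]
tcp_rot: [[0.108, 0.994, 0.001], [0.994, -0.108, 0.0], [0.0, 0.001, -1.0]]
force: [0.4, -0.0, -0.5]
opening: 0.368
```

View pics/u1.png

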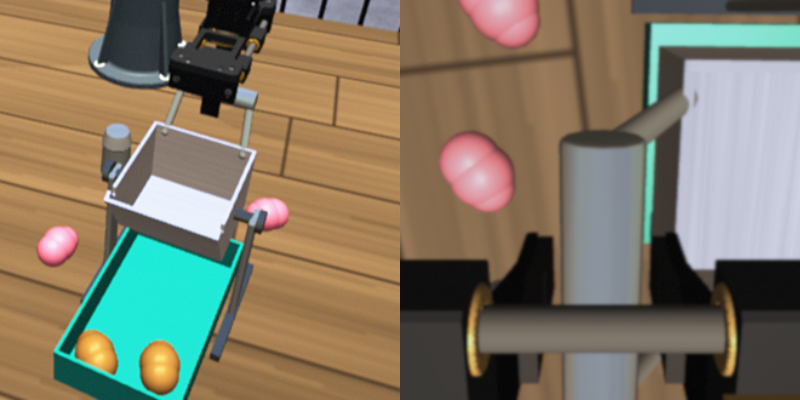

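The hopper is upright and empty, with both potatoes in the pan and about zero force. I'll open slightly and withdraw straight up.

```bash
python3 -m jog '[[[0,0,0],[0,0,0],0.5],[[0,0,0],[0,0,0],0.4],[[0,0,0],[0,0,0],0.3],[[0,0,0],[0,0,0],0.3],[[0,0,-15],[0,0,0],0.3],[[0,0,-35],[0,0,0],0.3],[[0,0,-60],[0,0,0],0.3],[[0,0,-90],[0,0,0],0.3],[[0,0,-120],[0,0,0],0.3],[[0,0,-140],[0,0,0],0.3],[[0,0,-140],[0,0,0],0.3],[[0,0,-140],[0,0,0],0.3]]'
python3 - <<'E'
from h import *
import cv2
a=vision.capture('scene');print(bot.read_state()['force'])
cv2.imwrite('pics/f1.png',a[:,:,::-1])
E
```

```text
time_s: 10.2
position: [0.4349, 0.1951, 0.3785]
tcp_rot: [[0.108, 0.994, 0.003], [0.994, -0.108, 0.001], [0.001, 0.003, -1.0]]
force: [-0.6, 0.4, 0.2]
opening: 0.698
[-0.01281883 -0.90939549 -1.32850063]
```

View pics/f1.png

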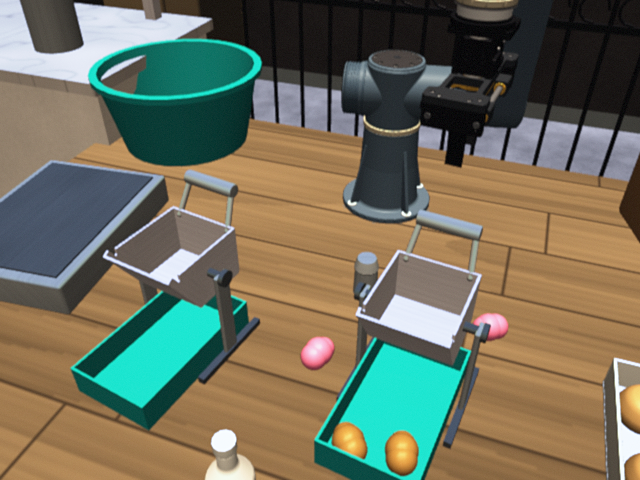

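The bar is back at (421,217)-(479,232), exactly where it started. The potatoes are in the pan at (349,441) and (402,453), the empty hopper is untouched, and the robot is clear.

```bash
python3 -c "
from rig import bot
print(bot.hand_in())"
```

```text
the job is handed in; nothing more can be done
None
```

The loaded hopper was tipped to its stop, both potatoes dropped into its pan, and it is back upright on its rest. The job was handed in after about 10 s of robot time; `hand_in` reports no verdict.

- **How:** I closed the fingers loosely around the push bar and followed its arc over to the stop. I then brought it back the same way at about 0.6 rad/s, so the fingers held the bar throughout and it could not fall back.
- **At the stop:** contact was about 7 N, with the bar at (120, 65) mm from the hinge against (117, 67) expected.
- **Final picture:** the bar is back at its starting pixels and both potatoes lie in the pan under it. The empty hopper was not touched, and the gripper is clear above the bar.
- **Disagreements:** the wrist camera and the two fixed cameras differed by about 3 mm on the bar's position. The hinge yaw came out at 9° from the posts against 6.3° from the bar. I used a bar position between the two and the bar's yaw. No check failed.

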